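Tip the fallen platters back in the drying rack

TASK

Two of the four painted platters in the drying rack have tipped over and lean on their painted fronts. With a finger, push each of these two over so that it leans the other way, resting on its bare back against the dowels of its slot like the other two. Do not grip or lift any platter, and leave the two that already lean right and everything else on the bench as they are.

Things in the scene. Friction and masses are not known exactly. Their poses are not given: they have to be found in the camera images.
- rack: wooden drying rack, fixed, 620 mm long along its y (roughly the robot's left), 120 mm wide along x; origin on the table under its middle, z up. Two rails at x = +-50 mm have notches at y = -225, -75, +75, +225 mm: the slots, one platter in each. Rims stand on the notch floors; the platters' tops are about 232 mm above the table
- rack_mid (a point): middle of the rack at the notch floors, 22 mm above the table. Beside each slot, 25 mm to either side along y and at x = +-50 mm, are upright dowels 10 mm thick, 125 mm high. A platter leans about 8 degrees on them: to +y on its back (right) or to -y on its front (wrong). Pushed through upright it falls by itself to the other dowels
- platter_a_mid (a point): centre of platter a, one of four alike: round wooden plates on edge across the rack, 220 mm across, 12 mm thick, about 0.3 kg. Axes move with the platter: z in its plane, up to the top of the rim; y out of its bare back; -y out of its painted front. Upright, y is level along the rack's y
- platter_a_top (a point): topmost point of the rim of platter a, 110 mm from its centre, half-way through its thickness, same axes. Its offset from the centre along the rack's y tells the lean: about +15 mm leans on its back (right), about -15 mm on its front (wrong)
- platter_b_mid (a point): centre of platter b, one of four alike: round wooden plates on edge across the rack, 220 mm across, 12 mm thick, about 0.3 kg. Axes move with the platter: z in its plane, up to the top of the rim; y out of its bare back; -y out of its painted front. Upright, y is level along the rack's y
- platter_b_top (a point): topmost point of the rim of platter b, 110 mm from its centre, half-way through its thickness, same axes. Its offset from the centre along the rack's y tells the lean: about +15 mm leans on its back (right), about -15 mm on its front (wrong)
- platter_c_mid (a point): centre of platter c, one of four alike: round wooden plates on edge across the rack, 220 mm across, 12 mm thick, about 0.3 kg. Axes move with the platter: z in its plane, up to the top of the rim; y out of its bare back; -y out of its painted front. Upright, y is level along the rack's y
- platter_c_top (a point): topmost point of the rim of platter c, 110 mm from its centre, half-way through its thickness, same axes. Its offset from the centre along the rack's y tells the lean: about +15 mm leans on its back (right), about -15 mm on its front (wrong)
- platter_d_mid (a point): centre of platter d, one of four alike: round wooden plates on edge across the rack, 220 mm across, 12 mm thick, about 0.3 kg. Axes move with the platter: z in its plane, up to the top of the rim; y out of its bare back; -y out of its painted front. Upright, y is level along the rack's y
- platter_d_top (a point): topmost point of the rim of platter d, 110 mm from its centre, half-way through its thickness, same axes. Its offset from the centre along the rack's y tells the lean: about +15 mm leans on its back (right), about -15 mm on its front (wrong)
- pot_dark: small white paint tub, 60 mm across, 53 mm high, standing between two platters' edges close to a rail of the rack; to be left alone; origin under its middle
- pot_red: the same kind of paint tub, standing between two platters' edges close to a rail of the rack; to be left alone; origin under its middle
- salt: small turned salt cellar with a knob, 60 mm across, 71 mm high, standing between two platters' edges close to a rail of the rack; to be left alone; origin under its middle
- tumbler: small glass tumbler, 60 mm across, 75 mm high, standing between two platters' edges close to a rail of the rack; to be left alone; origin under its middle
- egg_cup: turned wooden egg cup, 50 mm across, 62 mm high, standing between two platters' edges close to a rail of the rack; to be left alone; origin under its middle
- bottle: green glass bottle, 68 mm across, 215 mm high, beyond the right end of the rack; to be left alone; origin under its middle
- brush_jar: glass jar, 72 mm across, 95 mm high, with brushes standing up to 240 mm, beyond the left end of the rack; to be left alone; origin under its middle
Not all that is in view belongs to the job. What is shaped like the part that bears platter_d_mid but pink or purple is not meant.

How it is judged:
At the end, for the whole second after the job is handed in: All four platters stand in the rack and lean on their backs, 4 to 15 degrees past upright, within 20 mm of the rack's centre line, square across it to about 17 degrees, and at rest (angle between platter_a_mid's own y axis and vertical between 1.64 and 1.83 rad and x of platter_a_mid in the frame of rack between -0.02 and 0.02 m and height (world z) of platter_a_mid between 0.11 and 0.14 m and angle between the y axis of each of platter_a_mid, platter_b_mid, platter_c_mid, platter_d_mid and the y axis of rack, either way round below 0.3 rad and linear speed of each of platter_a, platter_b, platter_c, platter_d below 0.02 m/s and angular speed of each of platter_a, platter_b, platter_c, platter_d below 0.1 rad/s and angle between platter_b_mid's own y axis and vertical between 1.64 and 1.83 rad and x of platter_b_mid in the frame of rack between -0.02 and 0.02 m and height (world z) of platter_b_mid between 0.11 and 0.14 m and angle between platter_c_mid's own y axis and vertical between 1.64 and 1.83 rad and x of platter_c_mid in the frame of rack between -0.02 and 0.02 m and height (world z) of platter_c_mid between 0.11 and 0.14 m and angle between platter_d_mid's own y axis and vertical between 1.64 and 1.83 rad and x of platter_d_mid in the frame of rack between -0.02 and 0.02 m and height (world z) of platter_d_mid between 0.11 and 0.14 m); the robot touches nothing.
It fails at once if a platter is pinched between the fingers ((y of the grasp point in the frame of platter_a_mid between -0.008 and 0.008 m and distance between the grasp point and platter_a_mid below 0.122 m and contact force between the fingers and platter_a above 2 N) or (y of the grasp point in the frame of platter_b_mid between -0.008 and 0.008 m and distance between the grasp point and platter_b_mid below 0.122 m and contact force between the fingers and platter_b above 2 N) or (y of the grasp point in the frame of platter_c_mid between -0.008 and 0.008 m and distance between the grasp point and platter_c_mid below 0.122 m and contact force between the fingers and platter_c above 2 N) or (y of the grasp point in the frame of platter_d_mid between -0.008 and 0.008 m and distance between the grasp point and platter_d_mid below 0.122 m and contact force between the fingers and platter_d above 2 N)).
It fails at once if a platter is pushed with the arm or the gripper's body instead of the fingers (contact force between the arm and platter_a above 2 N or contact force between the arm and platter_b above 2 N or contact force between the arm and platter_c above 2 N or contact force between the arm and platter_d above 2 N).
It fails at once if a platter is lifted out of its notches (centre more than about 25 mm higher than when standing in the rack) or falls out of the rack (height (world z) of any of platter_a_mid, platter_b_mid, platter_c_mid, platter_d_mid above 0.15 m or height (world z) of any of platter_a_mid, platter_b_mid, platter_c_mid, platter_d_mid below 0.1 m).
It fails at once if a platter that leaned the right way is shifted or tipped: its top moves more than 25 mm (distance of any of platter_a_top, platter_c_top from where it was at the start of the episode above 0.025 m).
It fails at once if another thing on the bench is moved more than 20 mm or knocked over (distance of any of pot_dark, pot_red, salt, tumbler, egg_cup, bottle, brush_jar from where it was at the start of the episode above 0.02 m or angle between any of pot_dark, pot_red, salt, tumbler, egg_cup, bottle, brush_jar's own z axis and vertical above 0.4 rad).
It also fails if it takes over 51 s, if anything falls off the work surface, if the arm or the gripper's body presses on something with over 40 N, if the wrist force passes 120 N, or if a joint passes its speed limit or range.

ROBOT

A 6-joint arm with a two-finger parallel gripper is mounted at the origin on the work surface. World frame = base frame: x ahead of the robot, y to its left, z up, the work surface at z = 0. Lengths are in m, angles in rad, forces in N, time in s.
With the tool pointing down it reaches from about 0.35 to 0.775 m from the base axis. Payload 7.3 kg.
Tool frame: the origin (TCP) lies at the centre of the arm's flange, where the gripper is bolted on; the fingertips stand 178 mm ahead of it and the grasp point (between the pads) lies 159 mm ahead of it; z points along the fingers, y is the line along which they close (so a half turn about z gives the same grasp; the last joint's range is limited). The gripper opens to 92 mm and grips with 3 to 60 N. Pads are 19 mm wide; open, the fingers measure 130 mm over their backs; the gripper's body (75 mm by 190 mm) begins 47 mm behind the grasp point.
Start: joints at [1.074, 0.342, 1.524, -0, 1.275, -0.146], TCP at [0.18, 0.493, 0.405] pointing down, gripper open.
Joint ranges: [-2.53, 2.53], [-0.77, 2.02], [0.04, 2.7], [-1, 4.14], [0.28, 2.66], [-3.11, 3.11]. Speed limits (rad/s): [2.57, 2.57, 3.14, 3.14, 3.14, 3.14].

INTERFACE

Orientations are given as [roll, pitch, yaw] about the fixed x, y, z axes, in that order (R = Rz(yaw) Ry(pitch) Rx(roll)).
In Python, from cell import telemetry, vision, ticket gives the robot as it stands.
- The arm moves only by the shell command python3 -m crank 'ROWS' [FORCE]. ROWS is JSON, a list of rows, each a list of 5 numbers: the gripper command: -1 is shut, 1 is fully open, values between are in proportion, then the shift along the tool's x, y, z in mm, then the turn about the tool's z in rad. In form: [[fingers, dx, dy, dz, roll], ...]. A call has 1 to 12 rows; each row is the pose to reach, as a shift and turn from the pose commanded when the call began, along the tool's axes at that moment; what a row does not reach only later rows make up. A row lasts 1/12 s, in which the tool goes at most 41.7 mm and 7.16 degrees, less where a joint would pass 70% of its speed; a pose out of reach is approached as far as the arm can. A call with a gripper value outside its range is refused whole. The fingers move at their own pace and stop on an object; FORCE is the grip in N (left out, the last holds). Time passes only in rows, so rows that repeat a pose let the fingers close. It gives the time, the measured TCP pose, the force, the opening and the grip force at its end, in the units of the state.
- telemetry.observe(): the state, without advancing time (a new reading comes with each control period).
- vision.read_camera(name): name is "scene" or "top" or "wrist"; returns (picture, depth): 400x640x3 uint8, red, green, blue; 400x640 float32, m along the optical axis (not along the pixel's ray), 0 where there is no reading.
- vision.get_calibration(name): a dict with "camera_matrix" (3x3 intrinsics, pixels), "rvec" (rotation vector, rad) and "tvec" (3), from world to camera coordinates, as OpenCV has them. Camera axes: x right, y down, z forward; pixel columns grow to the right and rows downward; lengths in m; the calibration is good to about 2 mm. A picture is of the moment at which its call begins: read the wrist's pose just before it. get_calibration takes no time and is no camera call; for the wrist camera it gives the pose at the moment of the call.
- ticket.hand_in(): hands the job in; it is judged then, once.
The state is a dict: "time": time; "qpos": joint angles; "qvel": joint speeds; "joint_efforts": joint torques, N m; "tool_pos": TCP position; "tool_rot": TCP orientation; "contact_force": force on the tool from outside, world axes, zero at the start; "torque": the same for the moment, N m; "opening": finger opening in m; "grip_force": force on a finger pad.
Only numpy, scipy, OpenCV 4.12 (cv2) and the standard library are available. Lean on these libraries where they do the work, as an engineer would, in place of code of your own. Each camera call takes 0.05 s, during which the arm holds its last target. There are 200 camera calls.

## Working session

There is one attempt and no reset: what is moved stays moved. The work goes in short steps, Python scripts to look and compute and a shell command to move; the robot and the scene stay as the last step left them, time stands still between calls to the robot, and variables do not carry over. Pictures are saved under pics/ and viewed, at most 10 in all, crops included, and the job is handed in when it is done.

```bash
mkdir -p pics; ls; cat > h.py <<'E'
import numpy as np, cv2
from cell import telemetry, vision, ticket
def cam(n):
    c=vision.get_calibration(n); p,d=vision.read_camera(n)
    K=np.array(c["camera_matrix"],float);R=cv2.Rodrigues(np.array(c["rvec"],float))[0];t=np.array(c["tvec"],float).ravel()
    v,u=np.mgrid[:400,:640]
    q=np.stack([(u-K[0,2])/K[0,0]*d,(v-K[1,2])/K[1,1]*d,d],-1)
    P=(q-t)@R; P[d==0]=np.nan
    return p,d,P,K,R,t
E
python3 - <<'E'
from h import *
s=telemetry.observe(); print(s["tool_pos"],s["tool_rot"],s["time"])
for n in("scene","top"):
    p,d,P,K,R,t=cam(n); cv2.imwrite(f"pics/{n}0.png",p[...,::-1]); np.save(n+"0.npy",P); print(n,-R.T@t, R[2])
E
```

```text
pics
[0.18033803 0.49290767 0.40405764] [-3.14008986e+00 -2.35807030e-04  2.79074686e+00] 0.0
scene [1.29155194 0.59236335 0.88763254] [-0.62293448 -0.49852448 -0.60284823]
top [0.3407861  0.00202615 1.60395921] [ 0.13191465 -0.01904676 -0.99107807]
```

View pics/scene0.png

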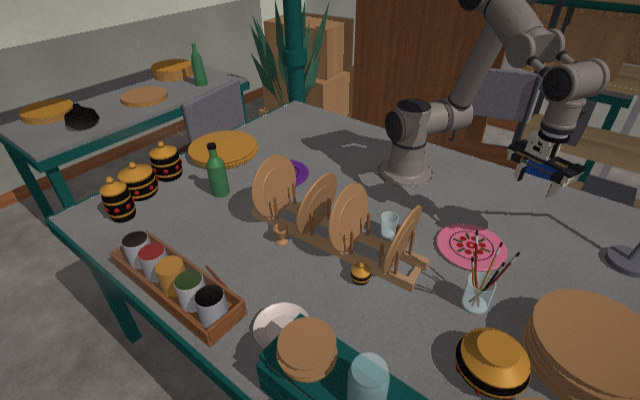

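View pics/top0.png

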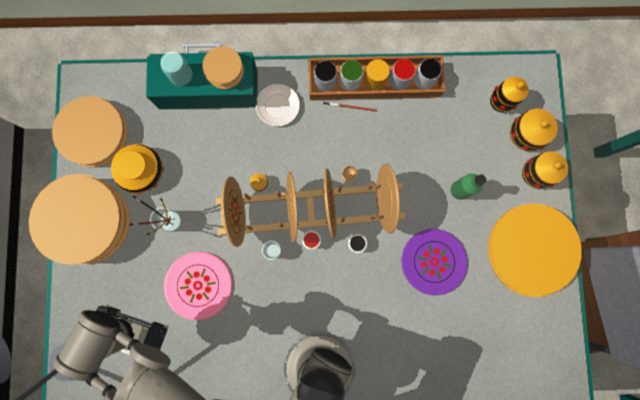

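The rack lies at about u 220–405, v 165–245 in the top view, with the platters at u≈234, 293, 328 and 388. Next I'll fit planes to the platter depth points.

```bash
python3 - <<'E'
from h import *
T=np.load("top0.npy");S=np.load("scene0.npy")
# rack rails / objects from top: region
reg=T[150:260,200:415].reshape(-1,3)
hi=reg[(reg[:,2]>.19)&(reg[:,2]<.26)]
hi=hi[~np.isnan(hi[:,0])]
# cluster by connected comps in top-view pixel
m=((T[...,2]>.13)&(T[...,2]<.26)).astype(np.uint8); m[:150]=0;m[262:]=0;m[:,:205]=0;m[:,420:]=0
n,l,st,_=cv2.connectedComponentsWithStats(m)
for i in range(1,n):
    if st[i,4]<40: continue
    p=T[l==i]; c=np.median(p,0); w=np.linalg.svd(p-p.mean(0),full_matrices=False)[2][2]; 
    top=p[p[:,2]>p[:,2].max()-.008]
    print("top",st[i],"c",c.round(3),"n",w.round(3),"topP",top.mean(0).round(3),"zmax",p[:,2].max().round(3),"x",p[:,0].min().round(3),p[:,0].max().round(3))
c=S[...,2]; 
m=((c>.05)&(c<.26)&(S[...,0]>.25)&(S[...,0]<.75)&(abs(S[...,1])<.45)).astype(np.uint8)
m[:140]=0
n,l,st,_=cv2.connectedComponentsWithStats(m)
for i in range(1,n):
    if st[i,4]<60: continue
    p=S[l==i]; f=p[p[:,2]>.1]; 
    w=np.linalg.svd(f-f.mean(0),full_matrices=False)[2][2] if len(f)>9 else 0*p[0]
    top=p[p[:,2]>p[:,2].max()-.008]
    print("scene",st[i],"c",np.median(p,0).round(3),"n",w.round(3),"topP",top.mean(0).round(3),"zmax",p[:,2].max().round(3),"x",p[:,0].min().round(3),p[:,0].max().round(3))
E
```

```text
top [383 164  17  70 789] c [ 0.528 -0.23   0.184] n [-0.057  0.98   0.189] topP [ 0.53  -0.24   0.232] zmax 0.237 x 0.422 0.639
top [324 169  11  70 367] c [ 0.515 -0.039  0.194] n [ 0.054 -0.984  0.169] topP [ 0.518 -0.033  0.232] zmax 0.236 x 0.412 0.624
top [288 172  10  70 425] c [0.506 0.067 0.195] n [-0.063  0.977  0.202] topP [0.511 0.058 0.232] zmax 0.239 x 0.406 0.617
top [221 177  17  70 742] c [0.5   0.258 0.181] n [-0.055  0.986 -0.158] topP [0.502 0.266 0.231] zmax 0.235 x 0.396 0.611
scene [ 251  154   45   62 2024] c [ 0.546 -0.223  0.137] n [ 0.05  -0.979 -0.195] topP [ 0.538 -0.24   0.227] zmax 0.232 x 0.425 0.645
scene [ 296  172   75   79 3395] c [0.537 0.065 0.14 ] n [-0.031 -0.084 -0.996] topP [0.525 0.015 0.228] zmax 0.233 x 0.408 0.634
scene [ 380  205   42   68 1240] c [0.512 0.26  0.126] n [ 0.06  -0.99   0.125] topP [0.51  0.266 0.229] zmax 0.233 x 0.355 0.618
scene [273 223  15  12  97] c [ 0.633 -0.115  0.057] n [ 0. -0.  0.] topP [ 0.634 -0.114  0.06 ] zmax 0.065 x 0.61 0.659
scene [475 230   3  31  75] c [0.468 0.439 0.187] n [-0.98  -0.104 -0.171] topP [0.464 0.43  0.218] zmax 0.222 x 0.461 0.477
scene [379 243   5  21  68] c [0.561 0.218 0.091] n [0.999 0.014 0.031] topP [0.561 0.217 0.121] zmax 0.125 x 0.557 0.567
scene [354 262  14  12  98] c [0.618 0.188 0.054] n [0. 0. 0.] topP [0.615 0.186 0.069] zmax 0.073 x 0.598 0.632
```

```bash
python3 - <<'E'
import cv2
a=cv2.imread("pics/scene0.png")[120:320,230:540];b=cv2.imread("pics/top0.png")[140:270,140:500]
a=cv2.resize(a,(558,360),interpolation=cv2.INTER_CUBIC);b=cv2.resize(b,(558,202),interpolation=cv2.INTER_CUBIC)
cv2.imwrite("pics/crop.png",cv2.vconcat([a,b]))
E
```

```text
(no output)
```

View pics/crop.png

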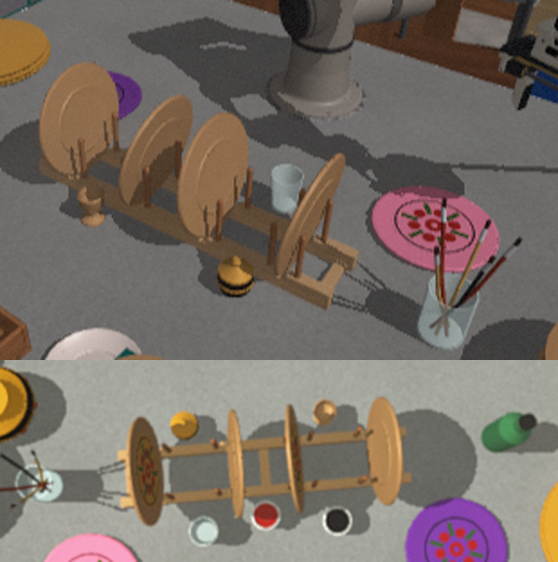

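The platters in slots −225 (top at y≈−0.240) and +75 (top at y≈+0.058) lean to −y, which is wrong. The other two lean right. The rack origin is about (0.515, 0.013), with a yaw of about +0.057. I'll shut the fingers, raise, and travel to above the rack's middle, turning −0.408.

```bash
python3 -m crank '[[-1,0,0,-30,0],[-1,0,0,-60,0],[-1,-32,-22,-60,-0.05],[-1,-64,-45,-60,-0.1],[-1,-96,-67,-60,-0.15],[-1,-128,-89,-60,-0.2],[-1,-160,-112,-60,-0.25],[-1,-192,-134,-60,-0.3],[-1,-224,-157,-60,-0.35],[-1,-256,-179,-60,-0.4],[-1,-288,-201,-60,-0.408],[-1,-320,-224,-60,-0.408]]'; python3 -m crank '[[-1,0,0,0,0],[-1,0,0,0,0]]'
```

```text
time: 1.1
tool_pos: [0.4045, 0.171, 0.4646]
tool_rot: [3.141, -0.0, -3.084]
contact_force: [2.0, 0.3, 0.3]
opening: 0.0168
grip_force: 0.0
time: 1.27
tool_pos: [0.4048, 0.1711, 0.4643]
tool_rot: [3.142, -0.001, -3.089]
contact_force: [-0.5, 0.7, -0.2]
opening: 0.0033
grip_force: 0.0
```

```bash
python3 -m crank '[[-1,-20,-33,0,0],[-1,-40,-66,0,0],[-1,-60,-99,0,0],[-1,-80,-132,0,0],[-1,-101,-164,0,0],[-1,-101,-164,0,0],[-1,-101,-164,0,0]]'; python3 - <<'E'
from h import *
s=telemetry.observe();print(s["tool_pos"],s["opening"])
for n in("wrist","scene"):
    p,*_=cam(n); cv2.imwrite(f"pics/{n}1.png",p[...,::-1])
a=cv2.imread("pics/wrist1.png");b=cv2.imread("pics/scene1.png")[60:320,200:520]
cv2.imwrite("pics/v1.png",cv2.vconcat([cv2.resize(a,(400,250)),cv2.resize(b,(400,325))]))
E
```

```text
time: 1.85
tool_pos: [0.5146, 0.0149, 0.4639]
tool_rot: [3.141, -0.002, -3.086]
contact_force: [-0.4, 0.3, 0.1]
opening: 0.0003
grip_force: 0.0
[0.51459172 0.01485049 0.46385796] 0.0002886824365709649
```

View pics/v1.png

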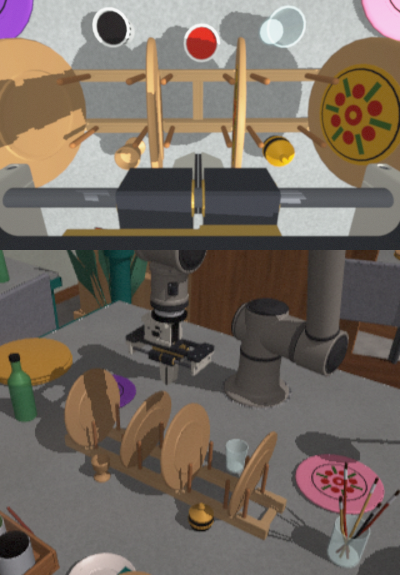

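The wrist view shows the fingers at about u 197, centred between the two middle platters (152 and 238). I'll descend 90 mm, then push along +y.

```bash
python3 -m crank '[[-1,0,0,30,0],[-1,0,0,60,0],[-1,0,0,90,0],[-1,0,0,90,0],[-1,0,10,90,0],[-1,0,15,90,0],[-1,0,20,90,0],[-1,0,25,90,0],[-1,0,30,90,0],[-1,0,35,90,0],[-1,0,40,90,0],[-1,0,44,90,0]]' && python3 -m crank '[[-1,0,4,0,0],[-1,0,8,0,0],[-1,0,12,0,0],[-1,0,16,0,0],[-1,0,18,0,0],[-1,0,18,0,0]]'; cat > chk.py <<'E'
from h import *
import sys
p,d,T,*_=cam("scene"); cv2.imwrite(f"pics/s{sys.argv[1]}.png",p[...,::-1])
Y=T[...,1]+.057*(T[...,0]-.515)-.013
for s in(-.225,-.075,.075,.225):
    m=(abs(Y-s)<.045)&(abs(T[...,0]-.515)<.13)&(T[...,2]<.245)
    a=[Y[m&(abs(T[...,2]-z)<.008)] for z in(.1,.16,.2,.225)]
    print(s,[(np.round(np.median(q)-s,3),len(q)) if len(q) else None for q in a])
E
python3 chk.py 2
```

```text
time: 2.95
tool_pos: [0.5116, 0.0592, 0.3749]
tool_rot: [3.141, 0.0, -3.084]
contact_force: [0.3, 0.3, 0.7]
opening: 0.0004
grip_force: 0.0
time: 3.45
tool_pos: [0.5106, 0.0771, 0.3747]
tool_rot: [3.141, -0.0, -3.084]
contact_force: [0.2, -0.7, 0.1]
opening: 0.0004
grip_force: 0.0
-0.225 [(np.float64(-0.002), 209), (np.float64(-0.011), 197), (np.float64(-0.019), 166), (np.float64(-0.026), 93)]
-0.075 [(np.float64(0.02), 128), (np.float64(0.028), 147), (np.float64(0.031), 123), (np.float64(0.031), 82)]
0.075 [(np.float64(0.018), 128), (np.float64(0.022), 128), (np.float64(0.023), 126), (np.float64(0.02), 151)]
0.225 [(np.float64(0.018), 106), (np.float64(0.027), 89), (np.float64(0.03), 92), (np.float64(0.029), 99)]
```

```bash
python3 -c "
import cv2
b=cv2.imread('pics/s2.png')[130:330,220:460];cv2.imwrite('pics/v2.png',cv2.resize(b,(600,500),interpolation=cv2.INTER_CUBIC))"
```

```text
(no output)
```

View pics/v2.png

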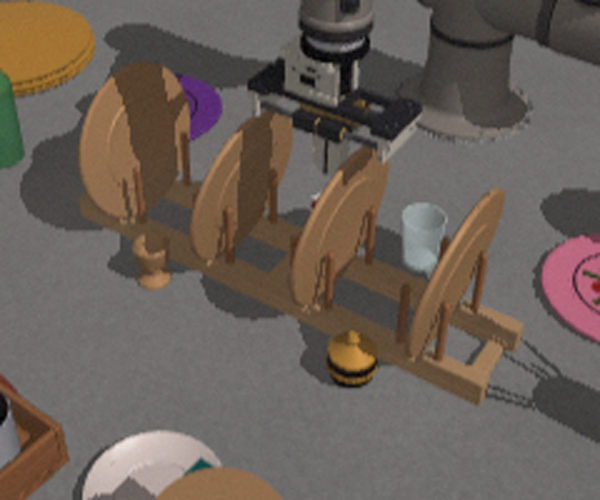

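Platter +75 (about 340,230 in the crop) now looks parallel to its correct neighbour. I'll back off 40 mm, lift, and measure.

```bash
python3 -m crank '[[-1,0,-15,0,0],[-1,0,-30,0,0],[-1,0,-42,0,0],[-1,0,-42,-35,0],[-1,0,-42,-70,0],[-1,0,-42,-95,0],[-1,0,-42,-95,0],[-1,0,-42,-95,0]]'; python3 chk.py 3
```

```text
time: 4.17
tool_pos: [0.513, 0.0343, 0.471]
tool_rot: [-3.141, 0.003, -3.085]
contact_force: [0.1, -0.1, -0.9]
opening: 0.0004
grip_force: 0.0
-0.225 [(np.float64(-0.002), 213), (np.float64(-0.011), 193), (np.float64(-0.019), 159), (np.float64(-0.025), 101)]
-0.075 [(np.float64(0.021), 130), (np.float64(0.028), 144), (np.float64(0.031), 129), (np.float64(0.031), 93)]
0.075 [(np.float64(0.02), 128), (np.float64(0.028), 118), (np.float64(0.031), 112), (np.float64(0.032), 96)]
0.225 [(np.float64(0.018), 101), (np.float64(0.028), 88), (np.float64(0.03), 92), (np.float64(0.029), 105)]
```

+75 now matches the correct platters. Next is slot −225: travel dy = −324, descend, push +67.

```bash
python3 -m crank '[[-1,0,-36,0,0],[-1,0,-72,0,0],[-1,0,-108,0,0],[-1,0,-144,0,0],[-1,0,-180,0,0],[-1,0,-216,0,0],[-1,0,-252,0,0],[-1,0,-288,0,0],[-1,0,-324,0,0],[-1,0,-324,0,0],[-1,0,-324,0,0]]'; python3 - <<'E'
from h import *
for n in("wrist","scene"):
    p,*_=cam(n); cv2.imwrite(f"pics/{n}4.png",p[...,::-1])
a=cv2.imread("pics/wrist4.png");b=cv2.imread("pics/scene4.png")[60:320,150:470]
cv2.imwrite("pics/v4.png",cv2.vconcat([cv2.resize(a,(400,250)),cv2.resize(b,(400,325))]))
E
```

```text
time: 5.13
tool_pos: [0.5312, -0.2907, 0.4669]
tool_rot: [3.139, -0.003, -3.088]
contact_force: [-0.1, 0.6, -0.1]
opening: 0.0004
grip_force: 0.0
```

View pics/v4.png

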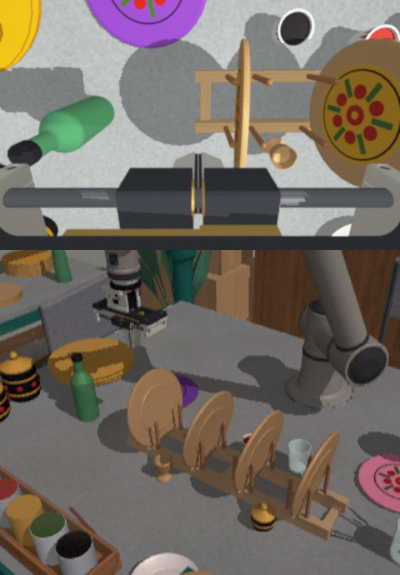

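The wrist view shows the fingers (u 197) about 49 mm in front of the platter top (u 243), and the bottle is clear. Descend and push.

```bash
python3 -m crank '[[-1,0,0,30,0],[-1,0,0,60,0],[-1,0,0,93,0],[-1,0,0,93,0],[-1,0,12,93,0],[-1,0,18,93,0],[-1,0,23,93,0],[-1,0,28,93,0],[-1,0,33,93,0],[-1,0,38,93,0],[-1,0,43,93,0],[-1,0,47,93,0]]' && python3 -m crank '[[-1,0,4,0,0],[-1,0,8,0,0],[-1,0,12,0,0],[-1,0,16,0,0],[-1,0,20,0,0],[-1,0,20,0,0],[-1,0,20,0,0]]' && python3 -m crank '[[-1,0,-15,0,0],[-1,0,-30,0,0],[-1,0,-45,0,0],[-1,0,-60,0,0],[-1,0,-60,-35,0],[-1,0,-60,-70,0],[-1,0,-60,-93,0],[-1,0,-60,-93,0],[-1,0,-60,-93,0]]'; python3 chk.py 5; python3 -c "
import cv2
b=cv2.imread('pics/s5.png')[120:320,200:500];cv2.imwrite('pics/v5.png',cv2.resize(b,(750,500),interpolation=cv2.INTER_CUBIC))"
```

```text
time: 6.23
tool_pos: [0.5288, -0.2413, 0.3769]
tool_rot: [3.142, 0.0, -3.084]
contact_force: [-0.4, 0.1, -0.1]
opening: 0.0006
grip_force: 0.0
time: 6.82
tool_pos: [0.5277, -0.2217, 0.3767]
tool_rot: [3.142, 0.0, -3.084]
contact_force: [0.8, 0.0, 0.3]
opening: 0.0004
grip_force: 0.0
time: 7.57
tool_pos: [0.5309, -0.2832, 0.4709]
tool_rot: [-3.14, 0.002, -3.086]
contact_force: [-0.5, -0.1, 0.5]
opening: 0.0007
grip_force: 0.0
-0.225 [(np.float64(0.02), 140), (np.float64(0.028), 151), (np.float64(0.032), 137), (np.float64(0.033), 94)]
-0.075 [(np.float64(0.022), 134), (np.float64(0.027), 150), (np.float64(0.031), 126), (np.float64(0.031), 91)]
0.075 [(np.float64(0.019), 130), (np.float64(0.027), 123), (np.float64(0.031), 111), (np.float64(0.031), 98)]
0.225 [(np.float64(0.018), 104), (np.float64(0.028), 93), (np.float64(0.03), 88), (np.float64(0.029), 102)]
```

View pics/v5.png

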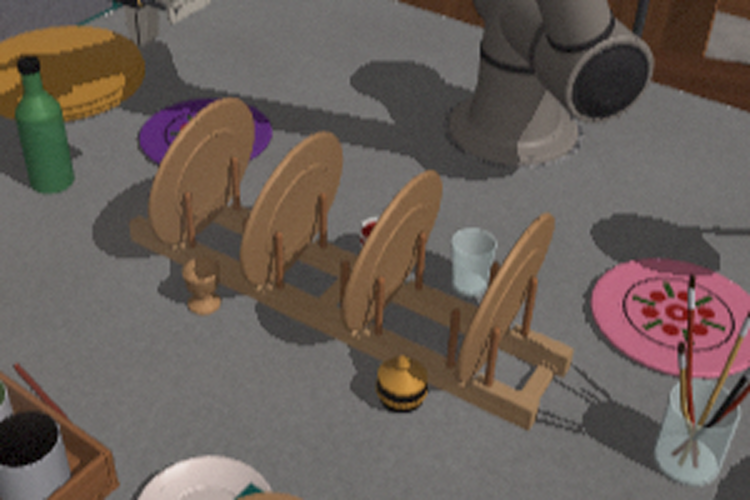

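All four platters (about 200, 295, 395 and 510 across in the crop) lean the same way on their backs. The bottle, egg cup, salt, tumbler and brush jar are upright, and the arm is clear.

```bash
python3 -c "
from cell import ticket
print(ticket.hand_in())"
```

```text
the job is handed in; nothing more can be done
None
```

I pushed both tipped platters over with the closed fingers; in the last camera check all four leaned alike on their backs and the other things I could see were still standing, and I handed the job in (no verdict was returned).

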